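Walk the laser head round to its alignment fence

ROBOT

A 6-joint arm with a two-finger parallel gripper is mounted at the origin on the work surface. World frame = base frame: x ahead of the robot, y to its left, z up, the work surface at z = 0. Lengths are in mm, angles in rad, forces in N, time in s.
With the tool pointing down it reaches from about 350 to 775 mm from the base axis. Payload 7.3 kg.
Tool frame: the origin (TCP) lies at the very end of the fingers, on their centre line; the grasp point (between the pads) lies 19 mm behind it; z points along the fingers, y is the line along which they close (so a half turn about z gives the same grasp; the last joint's range is limited). The gripper opens to 92 mm and grips with 3 to 60 N. Pads are 19 mm wide; open, the fingers measure 130 mm over their backs; the gripper's body (75 mm by 190 mm) begins 47 mm behind the grasp point.
Start: joints at [-1.379, 0.342, 1.524, -0, 1.275, -0.146], TCP at [174.014, -495.342, 226.741] pointing down, gripper open.
Joint ranges: [-2.53, 2.53], [-0.77, 2.02], [0.04, 2.7], [-1, 4.14], [0.28, 2.66], [-3.11, 3.11]. Speed limits (rad/s): [2.57, 2.57, 3.14, 3.14, 3.14, 3.14].

INTERFACE

Orientations are given as [roll, pitch, yaw] about the fixed x, y, z axes, in that order (R = Rz(yaw) Ry(pitch) Rx(roll)).
In Python, from plant import * gives the robot as it stands.
- The arm moves only by the tool arm_command, never from a script. Its arguments are lists of equal length, an entry for each row: "gripper": the finger opening in mm, from 0 to 91.8; "dp": the shift along the tool's x, y, z in units of 25 mm (1.0 is 25 mm), a list of three; "twist": the turn about the tool's z in units of 5 degrees (1.0 is 5 degrees). A call has exactly 5 rows; each row shifts and turns the commanded pose from where the row before left it, along the tool's axes as they then stand; what a row does not reach is not made up. A row lasts 1/8 s, in which the tool goes at most 62.5 mm and 10.7 degrees, less where a joint would pass 70% of its speed; a pose out of reach is approached as far as the arm can. A call is refused whole if a number of a shift passes 1 or a number of a turn 1, either way. A call with a gripper value outside its range is refused whole. The fingers move at their own pace and stop on an object; the grip force is fixed at half the most. Time passes only in rows, so rows that do not move let the fingers close, or fill a call up. It gives the time, the measured TCP pose, the force, the opening and the grip force at its end, in the units of the state.
- get_obs(): the state, without advancing time (a new reading comes with each control period).
- capture(name): name is "side" or "top" or "wrist"; returns the picture (480x640x3 uint8, red, green, blue); there is no depth.
- get_calibration(name): a dict with "mtx" (3x3 intrinsics, pixels), "position" and "attitude" of the camera in the world; the wrist camera has in their place "mount" (4x4, takes a point from camera to tool coordinates, whose origin is the TCP and whose axes are the flange's). Camera axes: x right, y down, z forward; pixel columns grow to the right and rows downward; lengths in mm; the calibration is good to about 2 mm. The wrist camera is an equidistant fisheye: a pixel r from the principal point sees the ray r / f radians off the axis. A picture is of the moment at which its call begins: read the wrist's pose just before it. get_calibration takes no time and is no camera call.
- close_job(): hands the job in; it is judged then, once.
The state is a dict: "time": time; "joint_positions": joint angles; "dq": joint speeds; "tau": joint torques, N m; "tool_pos": TCP position; "tcp_rot": TCP orientation; "contact_force": force on the tool from outside, world axes, zero at the start; "moment": the same for the moment, N m; "grip_width": finger opening in mm; "finger_force": force on a finger pad.
Only numpy, scipy, OpenCV 4.12 (cv2) and the standard library are available. Lean on these libraries where they do the work, as an engineer would, in place of code of your own. Each camera call takes 0.05 s, during which the arm holds its last target. There are 200 camera calls.

TASK

The heavy blue laser head stands skewed on the optical table. With fingertip pushes at its corners, never gripping or lifting it, walk it round until its bare machined side faces the aluminium fence, then seat that side flat against the fence along its whole length. Have it nearly square before it touches the fence, so that no corner digs in, and leave everything else where it stands.

Things in the scene. Friction and masses are not known exactly. Their poses are not given: they have to be found in the camera images.
- laser_head: blue laser head, heavy (1.4 to 2.3 kg, 6 to 16 N to slide), too wide to grip: a plain box 90 mm along x, 140 along y, 60 tall. Origin: centre of its underside, z up. +x side: bare aluminium machined side (a silver strip seen from above), to end against the fence; -x side: black fins; +y end: front, round black aperture, yellow label on top; -y end: sockets. Stands free between robot and fence
- fence: aluminium bar bolted to the table (cannot move): 25 mm along x, 260 along y, 25 tall, two screw heads on top to 33 mm. Origin: centre of its underside. Its -x side, towards the robot, is the working face. With the head seated their axes are parallel, and the head's origin is 57.5 mm from this one along -x and within 60 mm of it along y
- fence_face (a point): the middle of the fence's working face, 12 mm above the table; axes as the fence's: x points into the fence, y along it
- side_front (a point): front end of the head's machined side (its vertical edge next to the aperture end), 12 mm above the table, 45 mm along x and 70 mm along y from the head's origin
- side_rear (a point): rear end of the head's machined side, 12 mm above the table, 45 mm along x and -70 mm along y from the head's origin
- iris: black iris diaphragm (a 44 mm disc) on a short post with an oblong base 25 x 75 mm, loose, 102 mm tall, standing past the front end of the fence; origin at the centre of the base's underside; leave it alone
- mirror_mount: black square mirror mount with two knobs on a steel pedestal (foot 31 mm across), loose, 101 mm tall, next to the iris; origin under the pedestal; leave it alone
- power_meter: grey hand-held meter with a green display lying face up, 125 x 80 mm, 38 mm high with its knob, loose, beyond the rear end of the fence; origin at the centre of its underside; leave it alone
- hex_driver: screwdriver-like driver with a red handle, 190 mm long, 26 mm thick at most, lying loose behind the fence (on the side away from the robot), its x axis along the shaft, origin under its middle; leave it alone
- lens_box: white square lens box 62 x 62 x 25 mm lying loose near the robot, right; origin at the centre of its underside; leave it alone
- screw_tray: orange tray of screws 100 x 75 x 28 mm, loose, near the robot, left; origin at the centre of its underside; leave it alone
- solvent_bottle: white bottle with blue cap, 54 mm across and 140 mm tall, loose, on the right; origin at the centre of its underside; leave it alone
There are look-alikes about, which are no part of the job. Of the things that look like the laser_head, the middle-sized one is meant.

How it is judged (in metres and radians):
At the end, for the whole second after the job is handed in: Both ends of the head's machined side are within 3 mm of the fence's working face, the whole side (to 2 mm) is backed by the fence, and the head stands flat on the table, upright and at rest (x of side_front in the frame of fence_face between -0.003 and 0.003 m and x of side_rear in the frame of fence_face between -0.003 and 0.003 m and y of side_front in the frame of fence_face below 0.132 m and y of side_rear in the frame of fence_face above -0.132 m and height (world z) of laser_head below 0.003 m and angle between laser_head's own z axis and vertical below 0.03 rad and linear speed of laser_head below 0.005 m/s); the robot touches nothing.
It fails at once if the laser head was lifted or tipped (more than 5 mm or about 5 degrees) (height (world z) of laser_head above 0.005 m or angle between laser_head's own z axis and vertical above 0.09 rad).
It fails at once if the head met the fence while more than about 10 degrees out of square, so that a corner dug in (contact force between laser_head and fence above 1 N and angle between the x axis of laser_head and the x axis of fence, either way round above 0.18 rad).
It fails at once if another thing on the table was disturbed (moved more than 15 mm) (distance of any of iris, mirror_mount, power_meter, hex_driver, lens_box, screw_tray, solvent_bottle from where it was at the start of the episode above 0.015 m).
It also fails if it takes over 64 s, if anything falls off the work surface, if the arm or the gripper's body presses on something with over 40 N, if the wrist force passes 120 N, or if a joint passes its speed limit or range.

## Working session

There is one attempt and no reset: what is moved stays moved. The work goes in short steps, Python scripts to look and compute and a tool call to move; the robot and the scene stay as the last step left them, time stands still between calls to the robot, and variables do not carry over. Pictures are saved under pics/ and viewed, at most 10 in all, crops included, and the job is handed in when it is done.

Besides the shell and the picture viewer there is one more tool, called after ">>>" as name(argument=value, ...) on one line, values as JSON. arm_command: Moves the arm, as the interface text tells. Its arguments: {"type":"object","properties":{"gripper":{"type":"array"},"dp":{"type":"array"},"twist":{"type":"array"}},"required":["gripper","dp","twist"]}

```bash
mkdir -p pics; ls; python3 - <<'E'
from plant import *
import cv2
for n in("top","side"):
    c=get_calibration(n);print(n,c)
    cv2.imwrite(f"pics/{n}0.png",capture(n)[:,:,::-1])
print(get_obs())
E
```

```text
pics
top {'mtx': array([[602.89245757,   0.        , 326.93922561],
       [  0.        , 602.89245757, 246.86759457],
       [  0.        ,   0.        ,   1.        ]]), 'position': array([ 441.37218067,  -20.52351786, 1236.93213233]), 'attitude': array([-3.03621993,  0.0106491 , -1.59275718])}
side {'mtx': array([[562.56980747,   0.        , 317.91727178],
       [  0.        , 562.56980747, 240.12289336],
       [  0.        ,   0.        ,   1.        ]]), 'position': array([-146.27994437,  752.73986679,  629.87170915]), 'attitude': array([-2.07478583,  0.02660699, -2.41167574])}
{'time': 0.1, 'joint_positions': array([-1.37899914e+00,  3.42639423e-01,  1.52491334e+00, -3.32086511e-06,
        1.27539730e+00, -1.46012691e-01]), 'dq': array([-0.00125507, -0.00097902, -0.00042099,  0.00155136,  0.00122931,
       -0.00059124]), 'tau': array([ 1.17276752e-03, -4.32005560e+01, -2.44693726e+01,  7.18858279e-02,
        5.26564009e-02, -5.08525966e-05]), 'tool_pos': array([ 173.94089734, -494.96744924,  226.12437567]), 'tcp_rot': array([-3.14024923e+00, -1.94353426e-04,  3.37810715e-01]), 'contact_force': array([-0.09915145,  0.30043212, -0.42951713]), 'moment': array([ 0.01580831, -0.01178633,  0.03846094]), 'finger_force': 0.0, 'grip_width': 91.79057881382833}
```

View pics/top0.png

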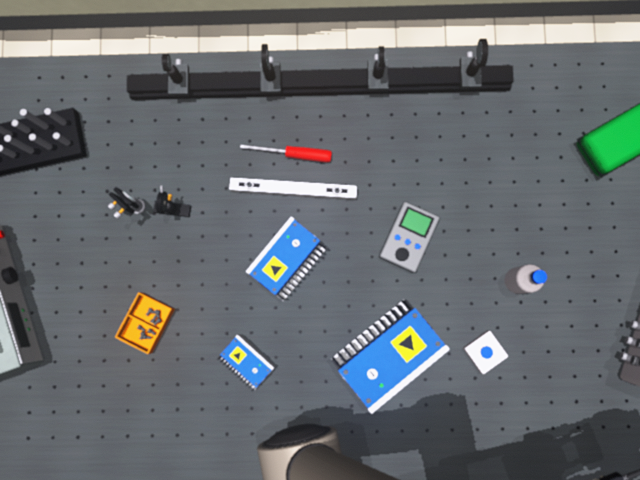

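View pics/side0.png

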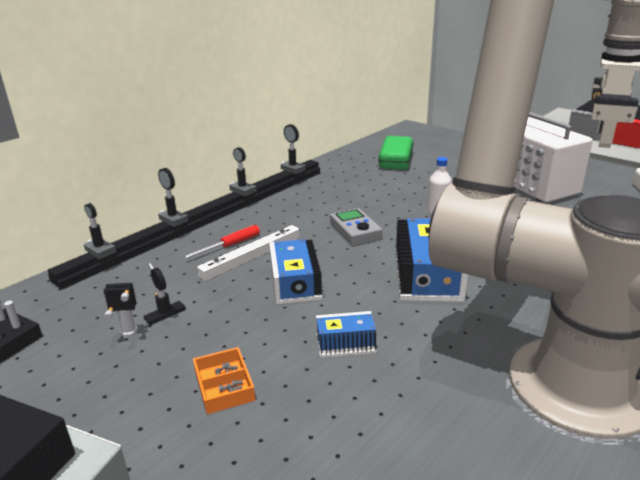

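The pictures show three blue heads: middle-sized at top pixel (286,258), small at (247,362) and large at (392,355). The one at (286,258), between robot and fence, fits. I'll confirm it by size and in an enlarged crop.

```bash
cat > h.py <<'E'
from plant import *
import cv2, numpy as np
from scipy.spatial.transform import Rotation as R
def cam(n):
    c=get_calibration(n);return c["mtx"],np.array(c["position"]),R.from_euler("xyz",c["attitude"]).as_matrix()
def px2w(uv,z,n="top"):
    K,p,r=cam(n);uv=np.atleast_2d(uv).astype(float)
    d=(r@np.linalg.inv(K)@np.c_[uv,np.ones(len(uv))].T).T
    return (p+d*((z-p[2])/d[:,2])[:,None])
def w2px(P,n="top"):
    K,p,r=cam(n);q=(K@r.T@(np.atleast_2d(P)-p).T).T
    return q[:,:2]/q[:,2:]
E
python3 - <<'E'
from h import *
im=cv2.imread("pics/top0.png")
c=im[165:310,215:370]
cv2.imwrite("pics/crop0.png",cv2.resize(c,None,fx=4,fy=4,interpolation=cv2.INTER_CUBIC))
hsv=cv2.cvtColor(im,cv2.COLOR_BGR2HSV)
m=cv2.inRange(hsv,(95,120,80),(125,255,255))
m=cv2.morphologyEx(m,cv2.MORPH_CLOSE,np.ones((9,9)))
for k in cv2.findContours(m,cv2.RETR_EXTERNAL,cv2.CHAIN_APPROX_NONE)[0]:
    if cv2.contourArea(k)>300:
        w=px2w(k[:,0],60)[:,:2].astype(np.float32);print(cv2.minAreaRect(k)[0],cv2.minAreaRect(w))
m=cv2.inRange(hsv,(0,0,200),(180,40,255))
for k in cv2.findContours(m,cv2.RETR_EXTERNAL,cv2.CHAIN_APPROX_NONE)[0]:
    if cv2.contourArea(k)>100 and 150<k[0,0,1]<420:
        w=px2w(k[:,0],25)[:,:2].astype(np.float32);print(cv2.minAreaRect(k)[0],cv2.minAreaRect(w))
E
```

```text
(245.1809844970703, 362.3009338378906) ((346.3246765136719, 151.79129028320312), (95.73922729492188, 44.2047119140625), 47.397361755371094)
(390.4604187011719, 356.8960876464844) ((351.1935119628906, -128.6380615234375), (92.77159881591797, 192.94400024414062), 37.5348014831543)
(284.7638854980469, 257.393798828125) ((547.55322265625, 72.22422790527344), (67.0999984741211, 139.8400115966797), 49.564937591552734)
(408.319091796875, 378.88677978515625) ((304.5169372558594, -165.5802764892578), (12.452210426330566, 200.8775634765625), 37.518856048583984)
(254.20361328125, 351.7760314941406) ((363.641845703125, 138.82611083984375), (98.47103881835938, 5.9374871253967285), 47.22331237792969)
(486.1621398925781, 352.0269775390625) ((353.3550720214844, -320.9067077636719), (62.109375, 62.2273063659668), 33.438045501708984)
(8.5, 339.5) ((399.5419616699219, 630.6284790039062), (124.92120361328125, 33.99820327758789), 2.0251495838165283)
(527.11767578125, 280.9706115722656) ((492.0074768066406, -409.6202697753906), (48.8453254699707, 32.180152893066406), 38.004451751708984)
(269.2950439453125, 244.74588012695312) ((577.07958984375, 105.93626403808594), (9.17540168762207, 144.92897033691406), 49.373497009277344)
(408.3402099609375, 237.9845428466797) ((584.134765625, -175.46185302734375), (71.28443908691406, 108.56515502929688), 64.11705780029297)
(292.67510986328125, 187.31578063964844) ((693.8551025390625, 57.10569763183594), (260.63116455078125, 26.138450622558594), 84.81776428222656)
```

View pics/crop0.png

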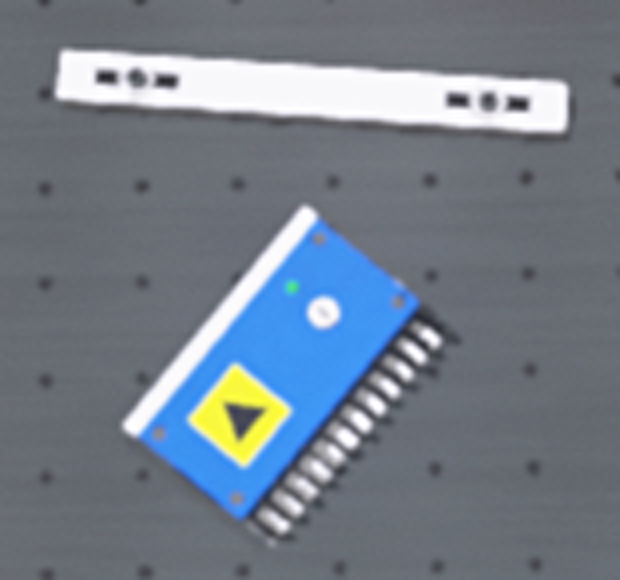

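The crop confirms it: the blue box measures about 140 mm, the silver strip is on the upper-left side, the fins are lower right, and the yellow label (front) is at lower left. Its x axis is at about 49.5° and the fence's x axis at −5.2°, so it needs about 55° clockwise. I'm moving the open gripper to behind the front fin corner.

>>> arm_command(gripper=[91.8,91.8,91.8,91.8,91.8], dp=[[0.91,-0.73,0],[0.91,-0.73,0],[0.91,-0.73,0],[0.91,-0.73,0],[0.91,-0.73,0]], twist=[0,0,0,0,0])

```text
time: 0.72
tool_pos: [251.4, -370.5, 226.4]
tcp_rot: [-3.141, 0.0, 0.338]
contact_force: [0.1, -0.5, 1.0]
grip_width: 92.1
finger_force: 0.0
```

>>> arm_command(gripper=[91.8,91.8,91.8,91.8,91.8], dp=[[0.91,-0.73,0],[0.91,-0.73,0],[0.91,-0.73,0],[0.91,-0.73,0],[0.91,-0.73,0]], twist=[0,0,0,0,0])

```text
time: 1.35
tool_pos: [328.4, -246.8, 226.5]
tcp_rot: [-3.141, 0.0, 0.338]
contact_force: [0.2, -0.6, -0.2]
grip_width: 92.1
finger_force: 0.0
```

>>> arm_command(gripper=[91.8,91.8,91.8,91.8,91.8], dp=[[0.91,-0.73,0],[0.91,-0.73,0],[0.91,-0.73,0],[0.91,-0.73,0],[0.91,-0.73,0]], twist=[0,0,0,0,0])

```text
time: 1.98
tool_pos: [405.5, -123.0, 226.5]
tcp_rot: [-3.141, 0.0, 0.338]
contact_force: [-1.0, 0.7, 0.5]
grip_width: 91.6
finger_force: 0.0
```

>>> arm_command(gripper=[91.8,91.8,91.8,91.8,91.8], dp=[[0.91,-0.73,0],[0.91,-0.73,0],[0.91,-0.73,0],[0.91,-0.73,0],[0.91,-0.73,0]], twist=[0,0,0,0,0])

```text
time: 2.6
tool_pos: [482.5, 0.7, 226.4]
tcp_rot: [-3.141, 0.001, 0.338]
contact_force: [-0.0, -0.2, 0.8]
grip_width: 91.7
finger_force: 0.0
```

>>> arm_command(gripper=[91.8,91.8,91.8,91.8,91.8], dp=[[0,0,0.8],[0,0,0.8],[0,0,0.8],[0,0,0.8],[0,0,0.8]], twist=[-0.42,-0.42,-0.42,-0.42,-0.42])

```text
time: 3.22
tool_pos: [482.0, -0.1, 125.8]
tcp_rot: [-3.141, 0.001, 0.522]
contact_force: [0.5, -0.3, -0.2]
grip_width: 91.9
finger_force: 0.0
```

```bash
cat >> h.py <<'E'
def label(im,n,cx=None):
    """yellow label of the middle head: world centre, rect angle (z=60)"""
    hsv=cv2.cvtColor(im,cv2.COLOR_BGR2HSV);m=cv2.inRange(hsv,(22,120,120),(38,255,255))
    m=cv2.morphologyEx(m,cv2.MORPH_CLOSE,np.ones((15,15)))
    out=[]
    for k in cv2.findContours(m,cv2.RETR_EXTERNAL,cv2.CHAIN_APPROX_NONE)[0]:
        if cv2.contourArea(k)<60: continue
        w=px2w(k[:,0],60)[:,:2] if n=="top" else px2w(k[:,0],60,n)[:,:2]
        r=cv2.minAreaRect(w.astype(np.float32))
        if 450<r[0][0]<720 and -100<r[0][1]<250: out.append(r)
    return out
def state():
    o=get_obs();p=o["tool_pos"]
    print("t",round(o["time"],2),"tcp",np.round(p,1),"rpy deg",np.round(np.degrees(o["tcp_rot"]),1),"F",np.round(o["contact_force"],1))
E
python3 - <<'E'
from h import *
for n in("top","side"): print(n,label(cv2.imread(f"pics/{n}0.png"),n))
state()
im=cv2.imread("pics/top0.png");hsv=cv2.cvtColor(im,cv2.COLOR_BGR2HSV)
m=cv2.inRange(hsv,(0,0,200),(180,40,255))
for k in cv2.findContours(m,cv2.RETR_EXTERNAL,cv2.CHAIN_APPROX_NONE)[0]:
    r=cv2.minAreaRect(k)
    if abs(r[0][0]-269)<3 and abs(r[0][1]-244)<3: print(cv2.minAreaRect(px2w(k[:,0],60)[:,:2].astype(np.float32)))
E
```

```text
top [((526.339111328125, 93.01505279541016), (33.265289306640625, 33.08818054199219), 49.553489685058594)]
side [((526.4493408203125, 95.17143249511719), (33.79505157470703, 32.317596435546875), 49.23768615722656)]
t 3.23 tcp [ 4.820e+02 -1.000e-01  1.258e+02] rpy deg [-180.     0.    29.9] F [ 0.5 -0.3 -0.2]
((573.1604614257812, 102.28416442871094), (8.910423278808594, 140.7434539794922), 49.373497009277344)
```

>>> arm_command(gripper=[91.8,91.8,91.8,91.8,91.8], dp=[[0,0,0.9],[0,0,0.9],[0,0,0.9],[0,0,0.9],[0,0,0.9]], twist=[0,0,0,0,0])

```text
time: 3.85
tool_pos: [482.1, -0.2, 13.3]
tcp_rot: [-3.141, 0.0, 0.521]
contact_force: [0.5, 0.6, -0.4]
grip_width: 92.0
finger_force: 0.0
```

>>> arm_command(gripper=[91.8,91.8,91.8,91.8,91.8], dp=[[0.25,0,0],[0.25,0,0],[0.25,0,0],[0.25,0,0],[0.25,0,0]], twist=[0,0,0,0,0])

```text
time: 4.47
tool_pos: [503.9, 14.9, 14.3]
tcp_rot: [-3.137, 0.012, 0.526]
contact_force: [-19.4, -7.4, 11.9]
grip_width: 91.6
finger_force: 9.2
```

```bash
cat >> h.py <<'E'
FO=np.array([693.9,57.1]); FA=-5.2
def rot(a): a=np.radians(a);return np.array([[np.cos(a),-np.sin(a)],[np.sin(a),np.cos(a)]])
def head(n="side",prior=None,save=None):
    im=capture(n)[:,:,::-1].copy()
    if save: cv2.imwrite(save,im)
    state()
    for r in label(im,n):
        a=r[2]
        if prior is not None: a+=90*round((prior-a)/90)
        c=np.array(r[0])-rot(a)@[3,29.6]
        o=get_obs();psi=np.degrees(o["tcp_rot"][2]);t=o["tool_pos"][:2]
        print(n,"size",np.round(r[1],1),"head c",c.round(1),"ang",round(a,1),"in fence",(rot(FA).T@(c-FO)).round(1))
        for s in(-1,1):
            f=t+rot(psi)@np.array([9.5,-s*55.5]);print("finger","rear front"[0:4] if s<0 else "rear","in head",(rot(a).T@(f-c)).round(1))if 0 else print("finger +y" if s>0 else "finger -y","in head",(rot(a).T@(t+rot(psi)@np.array([9.5,s*55.5])-c)).round(1))
E
python3 -c "
from h import *
head('side',49,'pics/s1.png')"
```

```text
t 4.53 tcp [504.8  15.4  14.3] rpy deg [-179.7    0.6   30.1] F [-16.4  -3.9   9.2]
side size [32.9 31.5] head c [548.8  74.2] ang 44.9 in fence [-146.1    3.9]
finger -y in head [-77.7 -66.6]
finger +y in head [-49.3  40.7]
```

>>> arm_command(gripper=[91.8,91.8,91.8,91.8,91.8], dp=[[0.16,-0.08,0],[0.16,-0.08,0],[0.16,-0.08,0],[0.16,-0.08,0],[0.16,-0.08,0]], twist=[0.8,0.8,0.8,0.8,0.8])

```text
time: 5.15
tool_pos: [517.8, 32.9, 13.7]
tcp_rot: [-3.139, 0.014, 0.173]
contact_force: [-18.8, 0.2, 11.4]
grip_width: 91.7
finger_force: 8.3
```

```bash
python3 -c "
from h import *
head('side',35,'pics/s2.png')"
```

```text
t 5.2 tcp [519.1  33.2  13.7] rpy deg [-179.9    0.6    9.7] F [-12.5   1.1   2.2]
side size [33.3 31.3] head c [583.3  80.9] ang 31.7 in fence [-112.3   13.7]
finger -y in head [-91.6 -61.9]
finger +y in head [-50.2  41.1]
```

>>> arm_command(gripper=[91.8,91.8,91.8,91.8,91.8], dp=[[-0.2,-0.44,0],[0.28,-0.28,0],[0.3,-0.25,0],[0.32,-0.22,0],[0.2,-0.12,0]], twist=[0,0,0,0,0])

```text
time: 5.82
tool_pos: [538.0, 68.3, 14.3]
tcp_rot: [-3.142, 0.007, 0.174]
contact_force: [-10.8, -3.5, 7.4]
grip_width: 91.5
finger_force: 5.8
```

```bash
python3 -c "
from h import *
head('side',20,'pics/s3.png')"
```

```text
t 5.88 tcp [538.6  68.7  14.3] rpy deg [-180.     0.3   10. ] F [-8.7 -0.3  2.9]
```

```bash
python3 -c "
from h import *
t=capture('top')[:,:,::-1];cv2.imwrite('pics/t3.png',t)
s=cv2.imread('pics/s3.png')
a=cv2.resize(s[160:340,150:450],None,fx=2,fy=2);b=cv2.resize(t[130:360,180:480],None,fx=2,fy=2)[:240*2]
cv2.imwrite('pics/v3.png',cv2.resize(np.vstack([a,b[:,:600]]),(580,590)))
print(label(t,'top'))
hsv=cv2.cvtColor(s,cv2.COLOR_BGR2HSV);m=cv2.inRange(hsv,(22,120,120),(38,255,255))
print([(cv2.boundingRect(k)) for k in cv2.findContours(m,0,1)[0]])"
```

```text
[]
[(327, 320, 14, 9), (126, 291, 1, 1), (252, 257, 5, 4), (419, 225, 24, 11)]
```

View pics/v3.png

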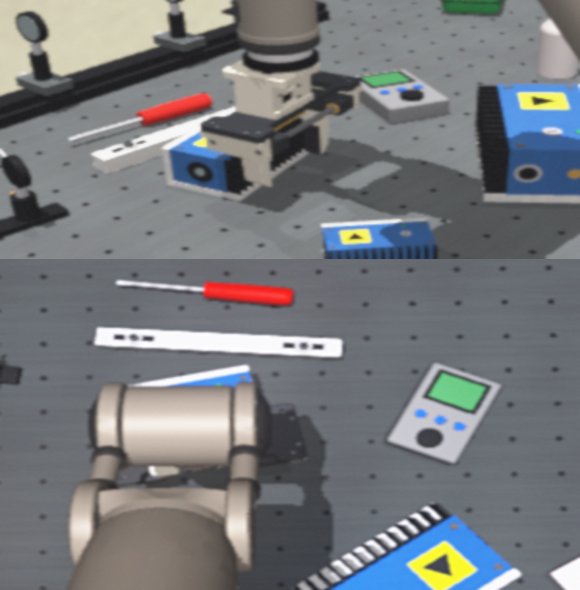

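The side view (top half) shows the head's front end at about (205,170), partly hidden by the gripper. The top view (bottom half) shows the silver strip from about (135,384) to (250,368), with the rear corner visible. I'll measure angle and position from that strip.

```bash
cat >> h.py <<'E'
def strip(im=None,save=None):
    """head pose from silver strip's visible part + rear corner, top view"""
    if im is None:
        im=capture("top")[:,:,::-1].copy()
        if save: cv2.imwrite(save,im)
    state()
    hsv=cv2.cvtColor(im,cv2.COLOR_BGR2HSV);m=cv2.inRange(hsv,(0,0,190),(180,60,255))
    for k in cv2.findContours(m,cv2.RETR_EXTERNAL,cv2.CHAIN_APPROX_NONE)[0]:
        w=px2w(k[:,0],60)[:,:2].astype(np.float32);r=cv2.minAreaRect(w)
        if 540<r[0][0]<690 and -60<r[0][1]<220 and max(r[1])>20 and min(r[1])<15:
            vx,vy,x0,y0=cv2.fitLine(w,cv2.DIST_L2,0,.01,.01).ravel()
            if vy<0: vx,vy=-vx,-vy
            a=np.degrees(np.arctan2(-vx,vy)); l=(w-[x0,y0])@rot(a)
            rear=np.array([x0,y0])+rot(a)@[0,l[:,1].min()]
            c=rear+rot(a)@[-40.5,70]
            print("strip size",np.round(r[1],1),"ang",round(a,1),"rel fence",round(a-FA,1),"c",c.round(1),"in fence",(rot(FA).T@(c-FO)).round(1),"rear",rear.round(1))
            o=get_obs();psi=np.degrees(o["tcp_rot"][2])
            for s in(1,-1):
                print("finger",s,"outer corner in head",(rot(a).T@(o["tool_pos"][:2]+rot(psi)@np.array([9.5,s*65])-c)).round(1))
E
python3 -c "
from h import *
strip(cv2.imread('pics/top0.png'));strip(cv2.imread('pics/t3.png'))"
```

```text
t 5.92 tcp [538.6  68.7  14.3] rpy deg [-180.     0.3   10. ] F [-6.8  1.1  3.3]
strip size [  9.5 140.7] ang 49.6 rel fence 54.8 c [546.9  70.9] in fence [-147.6    0.4] rear [626.5  56.3]
finger 1 outer corner in head [41.7 48.9]
finger -1 outer corner in head [-41.2 -51.2]
t 5.92 tcp [538.6  68.7  14.3] rpy deg [-180.     0.3   10. ] F [-6.8  1.1  3.3]
strip size [ 10.4 117.4] ang 11.3 rel fence 16.5 c [596.3  85. ] in fence [-99.8  19. ] rear [649.7  24.4]
finger 1 outer corner in head [-48.7  60.1]
finger -1 outer corner in head [-51.8 -69.9]
```

>>> arm_command(gripper=[91.8,91.8,91.8,91.8,91.8], dp=[[0.1,-0.1,0],[0.1,-0.1,0],[0.1,-0.1,0],[0.1,-0.1,0],[0.1,-0.1,0]], twist=[0.61,0.61,0.61,0.61,0.61])

```text
time: 6.55
tool_pos: [547.8, 82.8, 14.3]
tcp_rot: [3.141, 0.01, -0.093]
contact_force: [-14.9, 3.6, 10.3]
grip_width: 92.2
finger_force: 7.7
```

```bash
python3 -c "
from h import *
strip(save='pics/t4.png')"
```

```text
t 6.6 tcp [548.7  83.1  14.4] rpy deg [180.    0.5  -5.5] F [-12.3   5.6   5. ]
strip size [140.8   9.8] ang -2.2 rel fence 3.0 c [608.7  84.5] in fence [-87.4  19.6] rear [646.4  13. ]
finger 1 outer corner in head [-46.7  60.6]
finger -1 outer corner in head [-54.1 -69.2]
```

>>> arm_command(gripper=[91.8,91.8,91.8,91.8,91.8], dp=[[0.16,0,0],[0.16,0,0],[0.16,0,0],[0.16,0,0],[0.16,0,0]], twist=[0,0,0,0,0])

```text
time: 7.22
tool_pos: [566.1, 81.0, 14.3]
tcp_rot: [3.141, 0.013, -0.093]
contact_force: [-21.7, 3.4, 14.0]
grip_width: 92.3
finger_force: 11.0
```

```bash
python3 -c "
from h import *
strip(save='pics/t5.png')"
```

```text
t 7.28 tcp [567.1  80.9  14.3] rpy deg [180.    0.7  -5.3] F [-17.5   2.6   9.7]
strip size [24.8  8.9] ang -10.0 rel fence -4.8 c [629.3  82.4] in fence [-66.6  19.4] rear [657.    6.5]
finger 1 outer corner in head [-56.8  53.2]
finger -1 outer corner in head [-46.2 -76.3]
strip size [73.5  8.1] ang -2.9 rel fence 2.3 c [630.  144.2] in fence [-71.5  80.9] rear [666.9  72.2]
finger 1 outer corner in head [-47.4  -1.9]
finger -1 outer corner in head [ -52.9 -131.8]
```

>>> arm_command(gripper=[91.8,91.8,91.8,91.8,91.8], dp=[[0.08,0,0],[0.08,0,0],[0.08,0,0],[0.06,0,0],[0.0,0,0]], twist=[0,0,0,0,0])

```text
time: 7.9
tool_pos: [573.9, 80.1, 14.2]
tcp_rot: [3.141, 0.013, -0.093]
contact_force: [-21.3, 2.3, 12.6]
grip_width: 91.7
finger_force: 10.2
```

```bash
cat >> h.py <<'E'
def ends(save=None):
    """gap of strip's outer top edge to fence face, from all strip pixels"""
    im=capture("top")[:,:,::-1].copy()
    if save: cv2.imwrite(save,im)
    state()
    hsv=cv2.cvtColor(im,cv2.COLOR_BGR2HSV);b=cv2.inRange(hsv,(95,120,60),(125,255,255))
    uv=np.argwhere(b)[:,::-1];w=px2w(uv,60)[:,:2];q=(w-FO)@rot(FA)
    q=q[(q[:,0]>-110)&(q[:,0]<0)&(q[:,1]>-90)&(q[:,1]<130)]
    # far edge of blue (36 mm in head x) per y bin
    ys=np.arange(-60,100,5);e=[(y,q[(q[:,1]>=y)&(q[:,1]<y+5),0].max()) for y in ys if ((q[:,1]>=y)&(q[:,1]<y+5)).sum()>3]
    e=np.array(e);print("y range",q[:,1].min().round(1),q[:,1].max().round(1));print(e.round(1).tolist())
    s,c=np.polyfit(e[:,0],e[:,1],1);print("rel ang deg",np.degrees(-np.arctan(s)).round(2))
E
python3 -c "
from h import *
ends('pics/t6.png');strip(cv2.imread('pics/t6.png'))"
```

```text
t 7.95 tcp [573.9  80.1  14.2] rpy deg [180.    0.7  -5.3] F [-20.3   1.6  12.5]
y range -53.5 -35.3
[[-55.0, -29.5], [-50.0, -29.6], [-45.0, -30.0], [-40.0, -30.3]]
rel ang deg 3.18
t 7.95 tcp [573.9  80.1  14.2] rpy deg [180.    0.7  -5.3] F [-20.3   1.6  12.5]
```

>>> arm_command(gripper=[91.8,91.8,91.8,91.8,91.8], dp=[[0.06,0,0],[0.06,0,0],[0.06,0,0],[0.06,0,0],[0.04,0,0]], twist=[0,0,0,0,0])

```text
time: 8.57
tool_pos: [580.5, 79.4, 14.2]
tcp_rot: [3.141, 0.013, -0.093]
contact_force: [-21.8, 2.1, 13.8]
grip_width: 91.4
finger_force: 11.0
```

>>> arm_command(gripper=[91.8,91.8,91.8,91.8,91.8], dp=[[0.02,0,0],[0.02,0,0],[0.02,0,0],[0.02,0,0],[0.0,0,0]], twist=[0,0,0,0,0])

```text
time: 9.2
tool_pos: [580.5, 79.4, 14.2]
tcp_rot: [3.141, 0.018, -0.093]
contact_force: [-27.9, 2.4, 18.8]
grip_width: 92.1
finger_force: 14.5
```

>>> arm_command(gripper=[91.8,91.8,91.8,91.8,91.8], dp=[[0.03,0,0],[0.03,0,0],[0.03,0,0],[0.03,0,0],[0.0,0,0]], twist=[0,0,0,0,0])

```text
time: 9.82
tool_pos: [580.3, 79.3, 14.2]
tcp_rot: [3.14, 0.024, -0.092]
contact_force: [-39.5, 1.5, 28.1]
grip_width: 91.6
finger_force: 20.1
```

```bash
python3 -c "
from h import *
state();t=capture('top')[:,:,::-1];s=capture('side')[:,:,::-1]
a=cv2.resize(s[180:320,180:380],None,fx=3,fy=3);b=cv2.resize(t[165:265,220:370],(600,400),interpolation=2)[:180]
cv2.imwrite('pics/v7.png',np.vstack([a[:410],b]))"
```

```text
t 9.82 tcp [580.3  79.3  14.2] rpy deg [179.9   1.4  -5.3] F [-39.5   1.5  28.1]
```

View pics/v7.png

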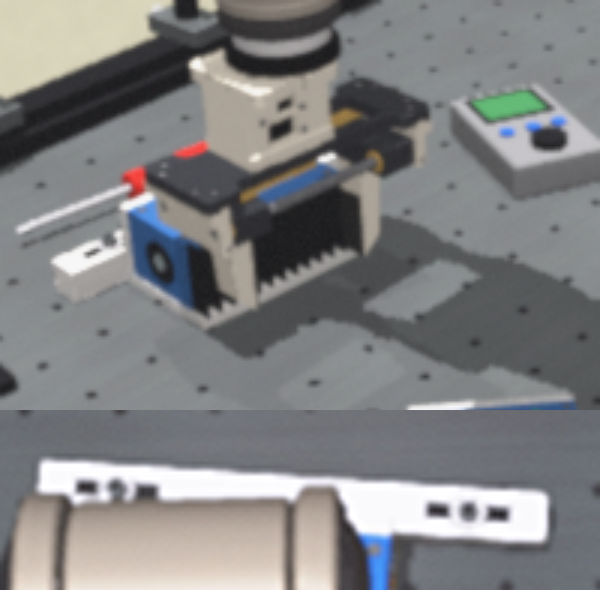

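The side view (top) shows the front end meeting the fence, and the tool has stalled with rising force. The top view is mostly hidden by the arm, so I'm backing off and rising to check the seat.

>>> arm_command(gripper=[91.8,91.8,91.8,91.8,91.8], dp=[[-0.15,0,0],[-0.3,0,0],[-0.6,0,0],[-0.8,0,0],[-0.8,0,0]], twist=[0,0,0,0,0])

```text
time: 10.55
tool_pos: [526.0, 84.1, 14.8]
tcp_rot: [-3.141, -0.002, -0.094]
contact_force: [0.5, 0.4, 0.7]
grip_width: 92.2
finger_force: 0.0
```

>>> arm_command(gripper=[91.8,91.8,91.8,91.8,91.8], dp=[[-0.6,0,-0.9],[-0.8,0,-0.9],[-0.8,0,-0.9],[-0.8,0,-0.9],[-0.8,0,-0.9]], twist=[0,0,0,0,0])

```text
time: 11.18
tool_pos: [431.2, 93.0, 128.1]
tcp_rot: [-3.141, -0.002, -0.094]
contact_force: [-0.6, 0.8, -0.1]
grip_width: 91.8
finger_force: 0.0
```

>>> arm_command(gripper=[91.8,91.8,91.8,91.8,91.8], dp=[[0,1,0],[0,1,0],[0,1,0],[0,1,0],[0,1,0]], twist=[0,0,0,0,0])

```text
time: 11.8
tool_pos: [420.1, -32.5, 127.4]
tcp_rot: [3.141, -0.002, -0.094]
contact_force: [0.2, -0.6, 1.2]
grip_width: 91.4
finger_force: 0.0
```

```bash
python3 - <<'E'
from h import *
t=capture('top')[:,:,::-1].copy();s=capture('side')[:,:,::-1].copy()
cv2.imwrite('pics/t8.png',t);cv2.imwrite('pics/s8.png',s);state()
hsv=cv2.cvtColor(t,cv2.COLOR_BGR2HSV);m=cv2.inRange(hsv,(95,120,80),(125,255,255));m=cv2.morphologyEx(m,cv2.MORPH_CLOSE,np.ones((9,9)))
for k in cv2.findContours(m,0,1)[0]:
    w=px2w(k[:,0],60)[:,:2].astype(np.float32);r=cv2.minAreaRect(w)
    if cv2.contourArea(k)>300: print(r)
for n,i in(("top",t),("side",s)):
    for r in label(i,n): print(n,r)
a=cv2.resize(s[180:320,180:380],None,fx=3,fy=3)[:330];b=cv2.resize(t[170:265,220:370],(600,380),interpolation=2)[:270]
cv2.imwrite('pics/v8.png',np.vstack([a,b]))
E
```

```text
t 11.9 tcp [420.1 -33.3 127.4] rpy deg [ 1.8e+02 -1.0e-01 -5.5e+00] F [-0.2 -0.4 -0.8]
((311.20220947265625, -52.20083999633789), (53.259422302246094, 59.81572341918945), 78.75065612792969)
((346.3246765136719, 151.79129028320312), (95.73922729492188, 44.2047119140625), 47.397361755371094)
((360.88494873046875, -142.10362243652344), (91.66659545898438, 159.4625244140625), 37.508262634277344)
((639.59130859375, 78.67411804199219), (140.19142150878906, 68.13143157958984), 84.62467956542969)
top ((644.9100952148438, 108.35494995117188), (33.40529251098633, 33.539039611816406), 84.72091674804688)
side ((645.263671875, 110.6758804321289), (32.36137390136719, 31.171297073364258), 84.35102081298828)
```

View pics/v8.png

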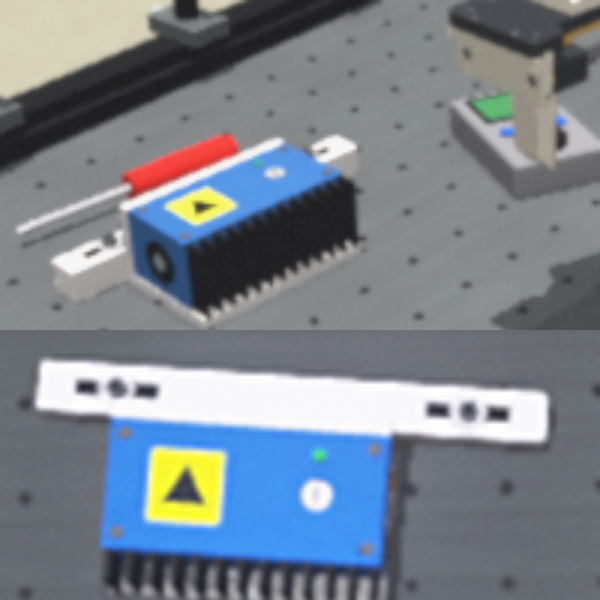

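The side view (top) and top view (bottom) show the head flush along the fence. Its angle matches the fence within about 0.2°, and its offset is −56.5 to −58.5 mm against −57.5 mm nominal. Nothing else has moved, and the arm is clear.

```bash
python3 -c "
from plant import *
print(close_job())"
```

```text
the job is handed in; nothing more can be done
None
```

I turned the laser head about 55° with fingertip pushes and seated its machined side flat against the fence, within about 0.2° and about 1 mm by the camera. The job is handed in at about 12 s, but no verdict came back.

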